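# Open the bayonet cover of the cutting table's vacuum filter

### The job

Open the vacuum filter housing for a filter check: turn its yellow cover anticlockwise (seen from above) by about a quarter turn to free it from its lugs, lift it off, and set it down flat, grip bar up, in the blue service tray. Set it down gently, do not let it drop, and leave everything else on the table where it is.

Things in the scene. Friction and masses are not known exactly. Their poses are not given: they have to be found in the camera images.
- cover_grip (a point): Centre of the black grip bar on the loose yellow bayonet cover (0.25 kg). Bar 84 long (this x), 24 wide (y), 42 tall (z); the point is half-way up, 21 above the cover's flat round top, 53 above its bottom rim. z is the cover's axis, up; a white pointer on its top lies at +x. The cover is 132 across and 32 tall without the bar.
- cover_rim (a point): Centre of the cover's bottom rim, axes as cover_grip. Two tabs inside the rim (at +x and -x) sit under the housing's lugs while locked. A 6 N spring presses the cover up against the lugs, so turning takes 0.2 to 0.6 N m and it stays where turned. Once its tabs are past the lugs the spring lifts it about 4; it is off the housing when 20 higher than locked.
- housing: Fixed grey filter housing: canister 100 across, collar 152 across, base plate 150 x 130, a pipe stub to -x reaching 100 from the axis, 59 high. Origin on the axis at table height, z up. Locked: cover's pointer along this +x (red mark on the collar), within 8 degrees at the start; free: along +y (green mark), that is a quarter turn anticlockwise from above.
- housing_top (a point): Centre of the housing's rim, 110 above the table, axes as the housing. Locked, the cover's bottom rim is 92 and the grip bar's centre 145 above the table. The cover comes free between 65 and 100 degrees anticlockwise of locked (90 is best); solid stops block it 18 degrees clockwise and 104 anticlockwise of locked.
- tray: Fixed blue open service tray, 210 (its x) x 190 (its y) outside, 22 tall, walls and floor 5 thick. Origin: centre of its underside, on the table. With the cover lying flat in it the grip bar's centre is 58 above the table.
- squeegee_mid (a point): Bystander, not to be disturbed: red flat squeegee with a grey felt edge, 110 x 46 x 13; the point is its centre.
- tape_mid (a point): Bystander, not to be disturbed: cream roll of masking tape lying flat, 110 across, 48 tall; the point is its centre.
- spare_filter_mid (a point): Bystander, not to be disturbed: spare white pleated filter with black ends, standing, 80 across, 80 tall; the point is its centre.
- spray_mid (a point): Bystander, not to be disturbed: white bottle with a red cap, 64 across, 150 tall; the point is its centre.
- vinyl_mid (a point): Bystander, not to be disturbed: green roll standing on end, 64 across, 120 tall; the point is its centre.
- hold_bar_mid (a point): Bystander, not to be disturbed: aluminium hold-down bar lying in front of the robot, 110 x 36 x 10; the point is its centre.
There are look-alikes about, which are no part of the job. Of the things like the part that bears cover_grip, leave any that is green or pink; of the rest the larger one is meant.

How it is judged:
By the outcome, as a careful person would: the job done as asked, in the order asked, and still so for the second after the job is handed in, with the robot touching nothing.
It also fails if it takes over 51 s, if anything falls off the work surface, if the arm or the gripper's body presses on something with over 40 N, if the wrist force passes 120 N, or if a joint passes its speed limit or range.

### The arm

A 6-joint arm with a two-finger parallel gripper is mounted at the origin on the work surface. World frame = base frame: x ahead of the robot, y to its left, z up, the work surface at z = 0. Lengths are in m, angles in rad, forces in N, time in s.
With the tool pointing down it reaches from about 0.225 to 0.875 m from the base axis. Payload 3.4 kg.
Tool frame: the origin (TCP) lies on the mounting face of the last link; the fingertips stand 173 mm ahead of it and the grasp point (between the pads) lies 155 mm ahead of it; x points along the fingers, y is the direction in which the jaws open and shut, and the axes are right-handed (so a half turn about x gives the same grasp; the last joint's range is limited). The gripper opens to 85 mm and grips with 20 to 120 N. Pads are 22 mm wide; open, the fingers measure 114 mm over their backs; the gripper's body (76 mm by 85 mm) begins 54 mm behind the grasp point. The pads swing forward as they close: fully open they stand 13 mm farther back than shut.
Start: joints at [-1.413, 0.276, 1.505, -0, 1.361, -0.121], TCP at [0.158, -0.553, 0.405] pointing down, gripper open.
Joint ranges: [-2.89, 2.89], [-0.75, 2.08], [0.22, 2.7], [-1.18, 4.32], [0.11, 2.71], [-2.7, 2.7]. Speed limits (rad/s): [2.57, 2.57, 3.14, 3.14, 3.14, 3.14].

### API

Orientations are given as a unit quaternion [w, x, y, z].
In Python, from rig import manip gives the robot as it stands.
- The arm moves only by the tool arm_command, never from a script. Its argument "targets" is a list of rows, each an object with "dp": the shift along the tool's x, y, z in m, a list of three; "turn": the turn, a rotation vector about the tool's x, y, z in degrees, a list of three; "grip": the opening, from -1 (shut) to 1 (fully open). In form: [{"dp": [tx, ty, tz], "turn": [wx, wy, wz], "grip": grip}, ...]. A call has 1 to 8 rows; each row shifts and turns the commanded pose from where the row before left it, along the tool's axes as they then stand; what a row does not reach is not made up. A row lasts 1/10 s, in which the tool goes at most 50 mm and 8.59 degrees, less where a joint would pass 70% of its speed; a pose out of reach is approached as far as the arm can. A call with a gripper value outside its range is refused whole. The fingers move at their own pace and stop on an object; "grip_force" is the grip in N (left out, the last holds). Time passes only in rows, so rows that do not move let the fingers close. It gives the time, the measured TCP pose, the force and the opening at its end, in the units of the state.
- manip.get_state(): the state, without advancing time (a new reading comes with each control period).
- manip.get_image(name): name is "side" or "top" or "wrist"; returns the picture (384x512x3 uint8, red, green, blue); there is no depth.
- manip.calibration(name): a dict with "fx", "fy", "cx", "cy" (pixels), "k1" (the pictures are not rectified: a ray, as slopes to the right and down, at radius r is drawn at 1 + k1 r^2 times it, then the intrinsics apply), "R" (3x3) and "t" (3): a world point X has camera coordinates R X + t. Camera axes: x right, y down, z forward; pixel columns grow to the right and rows downward; lengths in m; the calibration is good to about 2 mm. A picture is of the moment at which its call begins: read the wrist's pose just before it. calibration takes no time and is no camera call; for the wrist camera it gives the pose at the moment of the call.
- manip.sign_off(): hands the job in, once; it reports no verdict.
The state is a dict: "clock": time; "qpos": joint angles; "qd": joint speeds; "effort": joint torques, N m; "position": TCP position; "ee_rot": TCP orientation; "contact_force": force on the tool from outside, world axes, zero at the start; "moment": the same for the moment, N m; "width": finger opening in m.
Only numpy, scipy, OpenCV 4.12 (cv2) and the standard library are available. Lean on these libraries where they do the work, as an engineer would, in place of code of your own. Each camera call takes 0.05 s, during which the arm holds its last target.

## Working session

There is one attempt and no reset: what is moved stays moved. The work goes in short steps, Python scripts to look and compute and a tool call to move; the robot and the scene stay as the last step left them, time stands still between calls to the robot, and variables do not carry over. Pictures are saved under pics/ and viewed, and the job is handed in when it is done.

Besides the shell and the picture viewer there is one more tool, called after "Call:" as name(argument=value, ...) on one line, values as JSON. arm_command: Moves the arm, as the interface text tells. Its arguments: {"type":"object","properties":{"targets":{"type":"array"},"grip_force":{"type":"number"}},"required":["targets"]}

```bash
mkdir -p pics; ls; python3 - <<'E'
from rig import manip
import cv2
print(manip.get_state())
for n in("top","side","wrist"):
    c=manip.calibration(n); print(n,c)
    im=manip.get_image(n); cv2.imwrite(f"pics/{n}0.png",im[:,:,::-1])
E
```

```text
pics
{'clock': 0.0, 'qpos': array([-1.41298371e+00,  2.76551151e-01,  1.50611443e+00,  2.31376521e-06,
        1.36071937e+00, -1.20996845e-01]), 'qd': array([-0.00163122,  0.00026758, -0.00109487,  0.00104013,  0.00215364,
       -0.00046515]), 'effort': array([ 7.57626203e-04, -4.16775405e+01, -2.45798081e+01, -2.57470074e-04,
        1.07770687e-02, -1.87559613e-05]), 'position': array([ 0.15820836, -0.55257595,  0.4038719 ]), 'ee_rot': array([-0.09762127, -0.70023594, -0.09888844,  0.70025766]), 'contact_force': array([0.20223122, 0.19794203, 0.75786996]), 'moment': array([ 0.0104658 ,  0.00997632, -0.01226657]), 'width': 0.0854580168266411}
top {'fx': 425.1694025470309, 'fy': 425.1694025470309, 'cx': 255.1746938658427, 'cy': 200.49281137644283, 'k1': -0.12222000111429875, 'R': array([[ 0.01522752, -0.99958656,  0.02438921],
       [-0.98878167, -0.01867878, -0.14819555],
       [ 0.14858984, -0.02185895, -0.98865729]]), 't': array([-0.01772744,  0.54347681,  1.29865059])}
side {'fx': 465.65348844172047, 'fy': 465.65348844172047, 'cx': 256.4863017444992, 'cy': 195.2007500724569, 'k1': 0.05628325437875037, 'R': array([[-0.96539328, -0.26056933, -0.01092847],
       [-0.15329264,  0.60084355, -0.78453068],
       [ 0.21099093, -0.7557054 , -0.61999369]]), 't': array([0.50253845, 0.14146654, 1.66125046])}
wrist {'fx': 338.56746053180416, 'fy': 338.56746053180416, 'cx': 258.57094557919, 'cy': 189.99115146874726, 'k1': 0.0015173324928824995, 'R': array([[ 0.27497697, -0.96144887, -0.00193081],
       [-0.91086441, -0.26115145,  0.31957152],
       [-0.30775591, -0.0861161 , -0.94756019]]), 't': array([-0.57569107, -0.04235418,  0.38192571])}
```

View pics/top0.png

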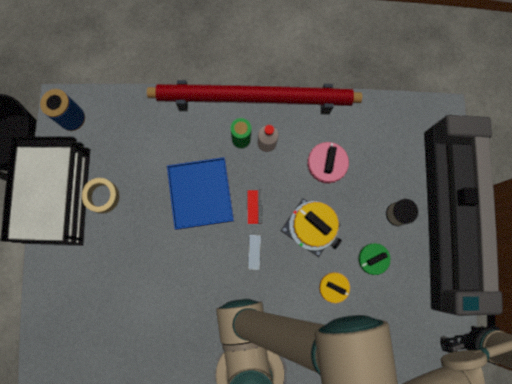

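View pics/side0.png

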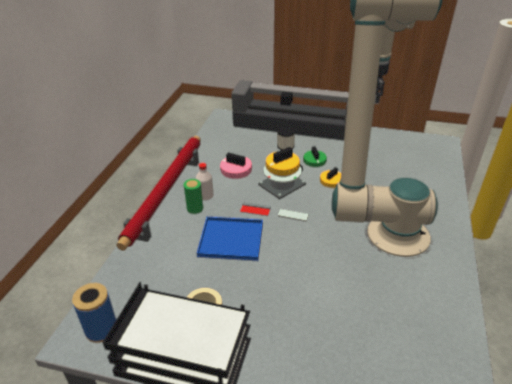

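View pics/wrist0.png

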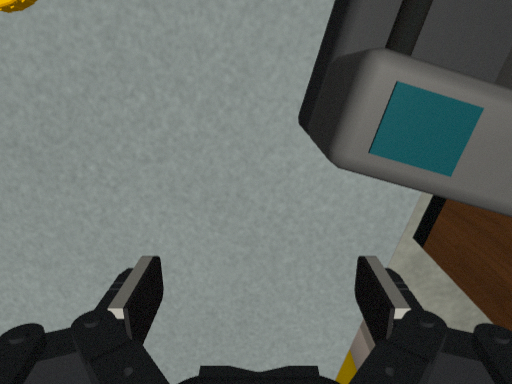

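Candidates in the top picture are the yellow cover on the housing (316,224), a small yellow one (335,288), a green one (375,259) and a pink one (328,161). I choose the large yellow one at (316,224) and check it in a crop.

```bash
python3 - <<'E'
import cv2
im=cv2.imread("pics/top0.png")
cv2.imwrite("pics/c1.png",cv2.resize(im[185:265,270:370],None,fx=7,fy=7,interpolation=cv2.INTER_CUBIC))
cv2.imwrite("pics/c2.png",cv2.resize(im[150:240,155:255],None,fx=6,fy=6,interpolation=cv2.INTER_CUBIC))
im=cv2.imread("pics/side0.png")
cv2.imwrite("pics/c3.png",cv2.resize(im[130:210,240:340],None,fx=7,fy=7,interpolation=cv2.INTER_CUBIC))
E
```

```text
(no output)
```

View pics/c1.png

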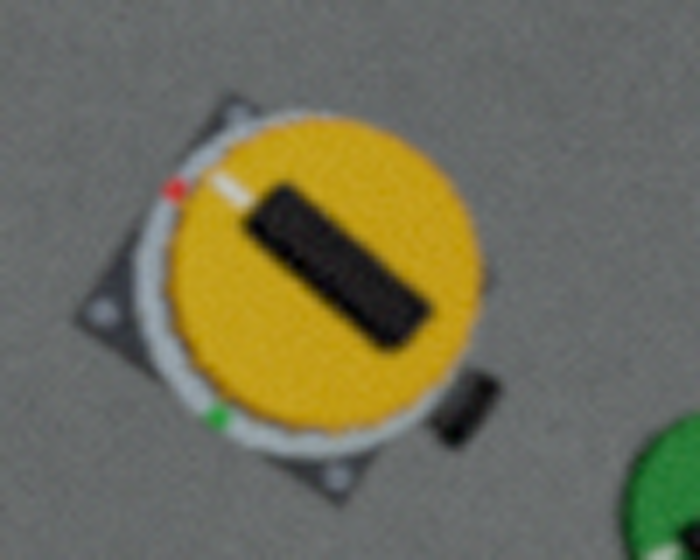

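View pics/c2.png

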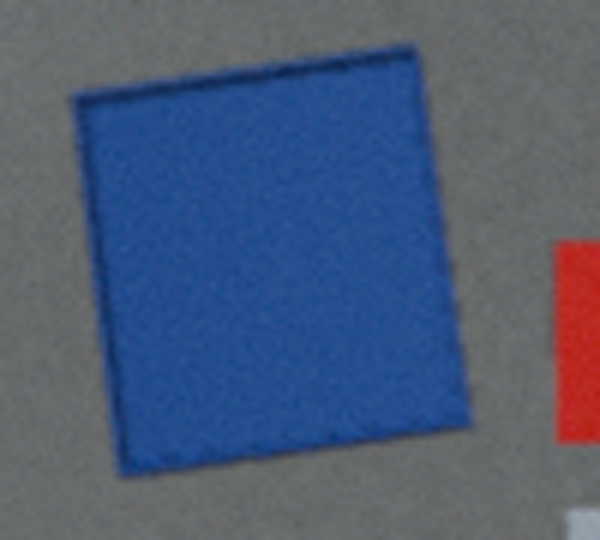

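View pics/c3.png

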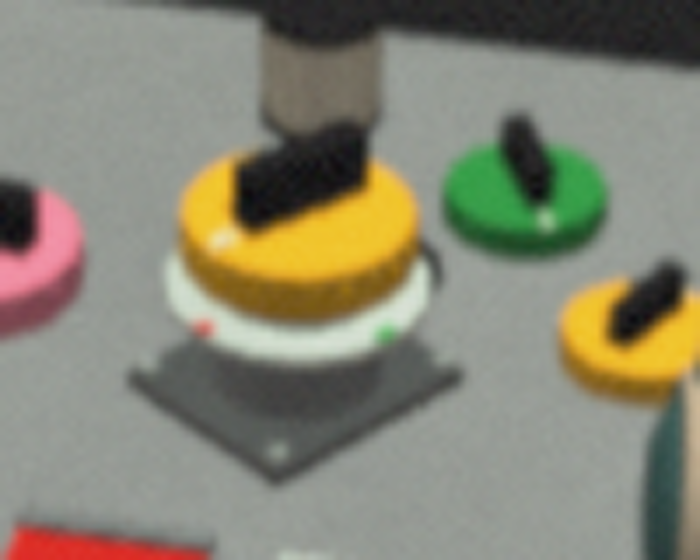

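The crop confirms the choice. It is the large yellow cover on the grey housing, with its white pointer (crop 1 ~ (232,190)) near the red mark (176,189). The green mark is at (217,418), and bar top corners are ~(285,182),(433,310),(393,352),(245,222). In crop 2 the tray corners are ~(75,95),(417,45),(470,428),(122,475).

```bash
cat > h.py <<'E'
import numpy as np, cv2
from rig import manip
def K(c): return np.array([[c['fx'],0,c['cx']],[0,c['fy'],c['cy']],[0,0,1.]])
def D(c): return np.array([0 if 0 else c['k1'],0,0,0.])
def proj(c,P):
    rv=cv2.Rodrigues(np.asarray(c['R']))[0]
    return cv2.projectPoints(np.atleast_2d(P).astype(float),rv,np.asarray(c['t'],float),K(c),D(c))[0].reshape(-1,2)
def back(c,px,z):
    u=cv2.undistortPoints(np.atleast_2d(px).astype(float).reshape(-1,1,2),K(c),D(c)).reshape(-1,2)
    d=np.c_[u,np.ones(len(u))]@np.asarray(c['R']); o=-np.asarray(c['R']).T@c['t']
    return o+d*((z-o[2])/d[:,2])[:,None]
def unc(p,off,f): return (np.asarray(p,float)+.5)/f-.5+np.array(off)
E
python3 - <<'E'
from h import *
np.set_printoptions(precision=4,suppress=True)
t=manip.calibration("top"); s=manip.calibration("side")
B=back(t,unc([(285,182),(433,310),(393,352),(245,222)],(270,185),7),.166)
print("bar",B,B.mean(0)); d=(B[0]+B[3]-B[1]-B[2]); print("yaw",np.degrees(np.arctan2(d[1],d[0])), np.linalg.norm(d)/2)
E1=back(t,unc([(172,273),(485,273),(328,115),(328,432)],(270,185),7),.124);print("disc",E1)
print("ptr",back(t,unc([(232,190)],(270,185),7),.124))
for z in(.06,.075,.09):print("marks",z,back(t,unc([(176,189),(217,418)],(270,185),7),z)[:,:2].tolist())
T=back(t,unc([(75,95),(417,45),(470,428),(122,475)],(155,150),6),.022)
print("tray",T,T.mean(0)); d=T[1]-T[0];print(np.degrees(np.arctan2(d[1],d[0])),[np.linalg.norm(T[i]-T[i-1]) for i in range(4)])
# side: bar top corners crop3
S=back(s,unc([(238,173),(362,125)],(240,130),7),.166);print("side bar top front edge ends",S)
print("bystanders", back(t,[(253,207)],.0065),back(t,[(254,252)],.005),back(t,[(268,131)],.15),back(t,[(241,126)],.12),back(t,[(405,205)],.08),back(t,[(99,195)],.048))
E
```

```text
bar [[ 0.4987 -0.1636  0.166 ]
 [ 0.4473 -0.2242  0.166 ]
 [ 0.4299 -0.2076  0.166 ]
 [ 0.482  -0.1472  0.166 ]] [ 0.4645 -0.1857  0.166 ]
yaw 49.46169882357773 0.07966039391836278
disc [[ 0.4648 -0.1222  0.124 ]
 [ 0.4668 -0.2552  0.124 ]
 [ 0.5331 -0.1886  0.124 ]
 [ 0.3991 -0.188   0.124 ]]
ptr [[ 0.5003 -0.1475  0.124 ]]
marks 0.06 [[0.508364401977637, -0.13126346442090364], [0.4073620873938219, -0.14963987264028128]]
marks 0.075 [[0.5064828596190823, -0.1295152531131446], [0.40664158585780724, -0.1476804210237999]]
marks 0.09 [[0.5046013172605276, -0.12776704180538556], [0.4059210843217926, -0.1457209694073185]]
tray [[0.656  0.2782 0.022 ]
 [0.687  0.0942 0.022 ]
 [0.4797 0.0607 0.022 ]
 [0.4513 0.2437 0.022 ]] [0.5685 0.1692 0.022 ]
-80.41745005783376 [np.float64(0.20752062195099338), np.float64(0.18657366676512593), np.float64(0.20998417051302606), np.float64(0.1852272106386649)]
side bar top front edge ends [[ 0.4924 -0.1529  0.166 ]
 [ 0.4369 -0.2167  0.166 ]]
bystanders [[ 0.5275 -0.0025  0.0065]] [[ 0.3832 -0.008   0.005 ]] [[ 0.7371 -0.041   0.15  ]] [[0.7608 0.04   0.12  ]] [[ 0.5324 -0.4765  0.08  ]] [[0.5508 0.4862 0.048 ]]
```

```bash
cat >> h.py <<'E'
from scipy.spatial.transform import Rotation as Ro
def tool():
    s=manip.get_state(); q=s['ee_rot']; R=Ro.from_quat([q[1],q[2],q[3],q[0]]).as_matrix()
    return s,np.asarray(s['position']),R
def report(goal=None,yaw=None):
    s,p,R=tool(); y=np.degrees(np.arctan2(R[1,1],R[0,1]))
    print("clk",round(s['clock'],2),"p",p.round(4),"grasp",(p+R[:,0]*.155).round(4),"yawY",round(y,2),"tilt",R[:2,0].round(4),"q",np.round(s['qpos'],3),"F",np.round(s['contact_force'],1),"M",np.round(s['moment'],2),"w",round(s['width'],4))
    if goal is not None: print("dp tool",(R.T@(np.array(goal)-p)).round(4))
    if yaw is not None: print("turn x for yaw", [round(-((yaw+k-y+180)%360-180),2) for k in(0,180)])
E
python3 -c "
from h import *
np.set_printoptions(suppress=True)
print(tool()[2].round(4)); report([.465,-.187,.404],139.5)"
```

```text
[[-0.0002  0.2752 -0.9614]
 [ 0.0014 -0.9614 -0.2752]
 [-1.     -0.0014 -0.0002]]
clk 0.15 p [ 0.1582 -0.5526  0.404 ] grasp [ 0.1582 -0.5524  0.249 ] yawY -74.03 tilt [-0.0002  0.0014] q [-1.413  0.276  1.506  0.     1.361 -0.121] F [-0.5  0.1  1.3] M [ 0.02 -0.01 -0.01] w 0.0854
dp tool [ 0.0005 -0.2671 -0.3956]
turn x for yaw [np.float64(146.47), np.float64(-33.53)]
```

Call:
arm_command(targets=[{"dp": [0,-0.0223,-0.033],"turn": [0,0,0],"grip": 1},{"dp": [0,-0.0223,-0.033],"turn": [0,0,0],"grip": 1},{"dp": [0,-0.0223,-0.033],"turn": [0,0,0],"grip": 1},{"dp": [0,-0.0223,-0.033],"turn": [0,0,0],"grip": 1},{"dp": [0,-0.0223,-0.033],"turn": [0,0,0],"grip": 1},{"dp": [0,-0.0223,-0.033],"turn": [0,0,0],"grip": 1},{"dp": [0,-0.0223,-0.033],"turn": [0,0,0],"grip": 1},{"dp": [0,-0.0223,-0.033],"turn": [0,0,0],"grip": 1}])

```text
clock: 0.95
position: [0.3636, -0.3072, 0.4046]
ee_rot: [-0.098, -0.7, -0.098, 0.7]
contact_force: [0.9, -0.1, -0.5]
width: 0.0857
```

Call:
arm_command(targets=[{"dp": [0,-0.0223,-0.033],"turn": [0,0,0],"grip": 1},{"dp": [0,-0.0223,-0.033],"turn": [0,0,0],"grip": 1},{"dp": [0,-0.0223,-0.033],"turn": [0,0,0],"grip": 1},{"dp": [0,-0.0223,-0.033],"turn": [0,0,0],"grip": 1},{"dp": [0,0,0],"turn": [-8.4,0,0],"grip": 1},{"dp": [0,0,0],"turn": [-8.4,0,0],"grip": 1},{"dp": [0,0,0],"turn": [-8.4,0,0],"grip": 1},{"dp": [0,0,0],"turn": [-8.3,0,0],"grip": 1}])

```text
clock: 1.75
position: [0.4653, -0.1862, 0.4044]
ee_rot: [-0.298, -0.641, -0.298, 0.641]
contact_force: [-0.2, -0.8, 0.0]
width: 0.0857
```

Call:
arm_command(targets=[{"dp": [0,0,0],"turn": [0,0,0],"grip": 1},{"dp": [0,0,0],"turn": [0,0,0],"grip": 1},{"dp": [0,0,0],"turn": [0,0,0],"grip": 1}])

```text
clock: 2.05
position: [0.4652, -0.1866, 0.4046]
ee_rot: [-0.295, -0.642, -0.295, 0.643]
contact_force: [-0.0, -0.0, 1.3]
width: 0.0856
```

```bash
python3 - <<'E'
from h import *
report([.465,-.187,.404],-40.5)
import json
c=manip.calibration("wrist"); im=manip.get_image("wrist")
np.savez("w1.npz",**c); cv2.imwrite("pics/w1.png",cv2.resize(im[:,:,::-1],(768,576),interpolation=cv2.INTER_CUBIC))
E
```

```text
clk 2.05 p [ 0.4652 -0.1866  0.4046] grasp [ 0.4652 -0.1866  0.2496] yawY -40.65 tilt [-0.0002  0.    ] q [-0.52   0.165  1.655 -0.     1.322  0.189] F [-0.  -0.   1.3] M [-0.01  0.   -0.01] w 0.0856
dp tool [0.0006 0.0001 0.0005]
turn x for yaw [np.float64(-0.15), np.float64(179.85)]
```

View pics/w1.png

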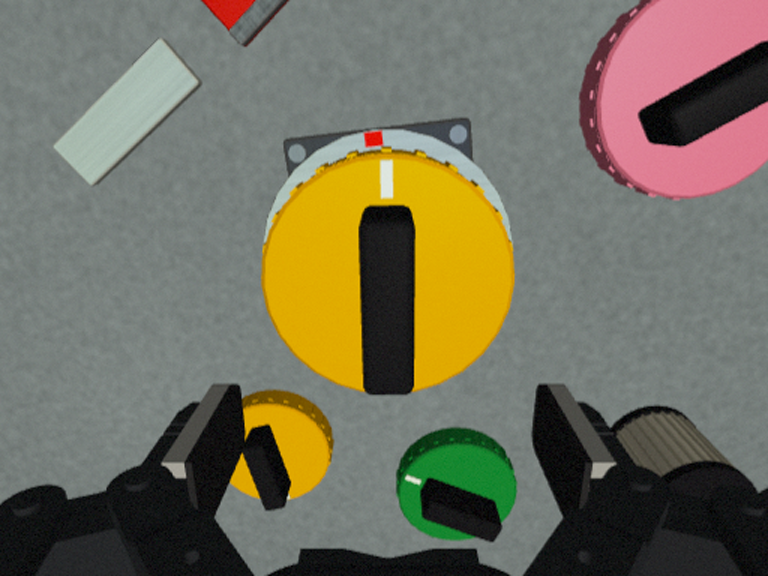

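The wrist picture shows the bar upright in the image at column ~387, with its top's near end at (363..413, 393). The white pointer runs (386,160)-(387,198), the disc spans columns 263..514, and the red mark is at (374,139), ~5° anticlockwise of the pointer.

```bash
python3 - <<'E'
from h import *
np.set_printoptions(precision=4,suppress=True)
c=dict(np.load("w1.npz")); f=lambda p:unc(p,(0,0),1.5)
P=back(c,f([(386.5,160),(386.5,198)]),.124);d=P[0]-P[1];print("ptr",P,np.degrees(np.arctan2(d[1],d[0])))
E=back(c,f([(363,393),(413,393)]),.166);print("near end top",E)
dd=back(c,f([(263,280),(514,280)]),.124);print("disc",dd,dd.mean(0))
near=back(c,f([(387,394)]),.166)
for z in(.06,.075,.09):
    m=back(c,f([(374,139)]),z)[0]; v=m-[.465,-.187,z];print(z,m,np.degrees(np.arctan2(v[1],v[0])),np.hypot(*v[:2]))
# model overlay
im=cv2.imread("pics/w1.png")
for (x,y,yaw) in [(.465,-.187,49.5)]:
    R=Ro.from_euler('z',yaw,degrees=True).as_matrix(); o=np.array([x,y,0])
    a=np.linspace(0,2*np.pi,60); circ=np.c_[.066*np.cos(a),.066*np.sin(a),.124+0*a]
    box=np.array([[.042,.012,.166],[.042,-.012,.166],[-.042,-.012,.166],[-.042,.012,.166],[.042,.012,.166]])
    for Q in(circ,box):
        u=(proj(c,Q@R.T+o)+.5)*1.5-.5
        cv2.polylines(im,[u.round().astype(np.int32)],False,(255,0,255),1)
cv2.imwrite("pics/w1o.png",im[100:420,220:560].repeat(1,0))
E
```

```text
ptr [[ 0.5044 -0.1413  0.124 ]
 [ 0.4925 -0.1551  0.124 ]] 49.28097667666324
near end top [[ 0.4292 -0.212   0.166 ]
 [ 0.4469 -0.2273  0.166 ]]
disc [[ 0.4161 -0.1455  0.124 ]
 [ 0.515  -0.2305  0.124 ]] [ 0.4656 -0.188   0.124 ]
0.06 [ 0.5031 -0.1311  0.06  ] 55.726310843257295 0.06759338202346489
0.075 [ 0.5038 -0.1309  0.075 ] 55.33190844703673 0.0682264417048308
0.09 [ 0.5046 -0.1306  0.09  ] 54.94477587835587 0.06886267471539606
```

View pics/w1o.png

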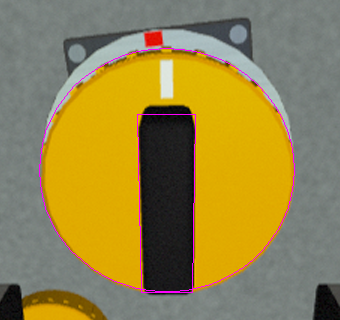

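Call:
arm_command(targets=[{"dp": [0.025,0.0005,0],"turn": [0,0,0],"grip": 1},{"dp": [0.025,0.0005,0],"turn": [0,0,0],"grip": 1},{"dp": [0.025,0,0],"turn": [0,0,0],"grip": 1},{"dp": [0.015,0,0],"turn": [0,0,0],"grip": 1},{"dp": [0.0095,0,0],"turn": [0,0,0],"grip": 1},{"dp": [0,0,0],"turn": [0,0,0],"grip": 1},{"dp": [0,0,0],"turn": [0,0,0],"grip": 1}])

```text
clock: 2.8
position: [0.4664, -0.1875, 0.3057]
ee_rot: [0.296, 0.642, 0.295, -0.642]
contact_force: [-1.1, 0.2, 0.5]
width: 0.0851
```

```bash
python3 - <<'E'
from h import *
report([.4653,-.1877,.305],-40.6)
cv2.imwrite("pics/w2.png",manip.get_image("wrist")[:,:,::-1])
E
```

```text
clk 2.8 p [ 0.4664 -0.1875  0.3057] grasp [ 0.4665 -0.1876  0.1507] yawY -40.55 tilt [ 0.0009 -0.0006] q [-0.521  0.247  1.811 -0.     1.082  0.187] F [-1.1  0.2  0.5] M [ 0.01 -0.01 -0.  ] w 0.0851
dp tool [ 0.0007 -0.0007  0.0009]
turn x for yaw [np.float64(0.05), np.float64(-179.95)]
```

View pics/w2.png

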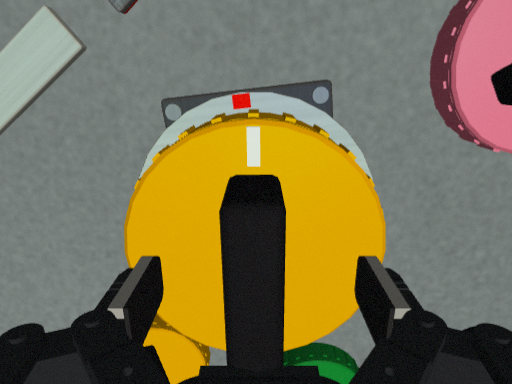

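The bar (mid column ~254) sits 1.5 mm left of the pads' middle (~258.5), so I shift by −y and close.

Call:
arm_command(targets=[{"dp": [0,-0.0015,0],"turn": [0,0,0],"grip": 1},{"dp": [0,0,0],"turn": [0,0,0],"grip": -1},{"dp": [0,0,0],"turn": [0,0,0],"grip": -1},{"dp": [0,0,0],"turn": [0,0,0],"grip": -1},{"dp": [0,0,0],"turn": [0,0,0],"grip": -1},{"dp": [0,0,0],"turn": [0,0,0],"grip": -1},{"dp": [0,0,0],"turn": [0,0,0],"grip": -1},{"dp": [0,0,0],"turn": [0,0,0],"grip": -1}], grip_force=100)

```text
clock: 3.65
position: [0.4649, -0.1863, 0.3055]
ee_rot: [0.296, 0.642, 0.296, -0.642]
contact_force: [-1.2, 0.4, 5.4]
width: 0.0227
```

Call:
arm_command(targets=[{"dp": [0,0,0],"turn": [0,0,0],"grip": -1},{"dp": [0,0,0],"turn": [0,0,0],"grip": -1},{"dp": [0,0,0],"turn": [0,0,0],"grip": -1}])

```text
clock: 3.95
position: [0.4649, -0.1863, 0.3053]
ee_rot: [0.296, 0.642, 0.296, -0.642]
contact_force: [-0.0, 0.7, 5.7]
width: 0.0229
```

```bash
python3 - <<'E'
from h import *
report([.4653,-.1877,.305],54.4)
E
```

```text
clk 3.95 p [ 0.4649 -0.1863  0.3053] grasp [ 0.465  -0.1863  0.1503] yawY -40.53 tilt [ 0.0002 -0.0002] q [-0.52   0.245  1.815 -0.     1.081  0.187] F [-0.   0.7  5.7] M [ 0.06  0.15 -0.04] w 0.0229
dp tool [0.0003 0.0012 0.0009]
turn x for yaw [np.float64(-94.93), np.float64(85.07)]
```

Call:
arm_command(targets=[{"dp": [0,0,0],"turn": [-3,0,0],"grip": -1},{"dp": [0,0,0],"turn": [-4,0,0],"grip": -1},{"dp": [0,0,0],"turn": [-4,0,0],"grip": -1},{"dp": [0,0,0],"turn": [-4,0,0],"grip": -1},{"dp": [0,0,0],"turn": [-4,0,0],"grip": -1}])

```text
clock: 4.45
position: [0.4652, -0.1864, 0.3054]
ee_rot: [0.399, 0.584, 0.398, -0.584]
contact_force: [0.6, 0.3, 3.9]
width: 0.0229
```

```bash
python3 - <<'E'
from h import *
report([.4653,-.1877,.305],54.4)
E
```

```text
clk 4.45 p [ 0.4652 -0.1864  0.3054] grasp [ 0.4654 -0.1865  0.1504] yawY -21.39 tilt [ 0.001  -0.0004] q [-0.52   0.245  1.815  0.     1.081 -0.147] F [0.6 0.3 3.9] M [ 0.02  0.07 -0.07] w 0.0229
dp tool [0.0004 0.0006 0.0011]
turn x for yaw [np.float64(-75.79), np.float64(104.21)]
```

```bash
python3 - <<'E'
from h import *
im=manip.get_image("side")
cv2.imwrite("pics/s3.png",cv2.resize(im[100:220,220:380,::-1],None,fx=5,fy=5,interpolation=cv2.INTER_CUBIC))
cv2.imwrite("pics/w3.png",manip.get_image("wrist")[:,:,::-1])
report()
E
```

```text
clk 4.55 p [ 0.4652 -0.1864  0.3054] grasp [ 0.4654 -0.1865  0.1504] yawY -21.53 tilt [ 0.001  -0.0006] q [-0.52   0.245  1.815 -0.     1.08  -0.144] F [-0.3  0.4  3.9] M [0.07 0.01 0.1 ] w 0.0228
```

View pics/w3.png

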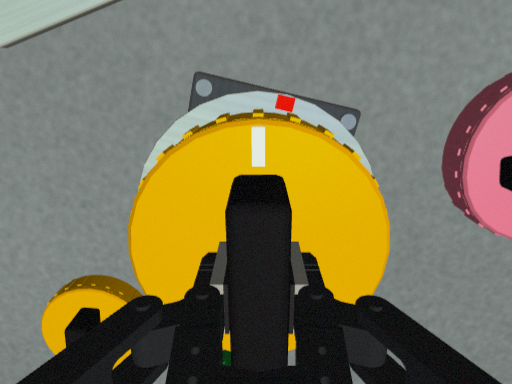

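The cover turns with the gripper: its pointer at (258,145) stays in line with the bar and is now past the red mark at (285,103). I continue the turn, with about 76° left.

Call:
arm_command(targets=[{"dp": [0,0,0],"turn": [-5,0,0],"grip": -1},{"dp": [0,0,0],"turn": [-5,0,0],"grip": -1},{"dp": [0,0,0],"turn": [-5,0,0],"grip": -1},{"dp": [0,0,0],"turn": [-5,0,0],"grip": -1},{"dp": [0,0,0],"turn": [-5,0,0],"grip": -1},{"dp": [0,0,0],"turn": [-5,0,0],"grip": -1}])

```text
clock: 5.15
position: [0.4651, -0.1864, 0.3053]
ee_rot: [0.536, 0.461, 0.536, -0.461]
contact_force: [0.0, 0.4, 3.3]
width: 0.023
```

Call:
arm_command(targets=[{"dp": [0,0,0],"turn": [-5,0,0],"grip": -1},{"dp": [0,0,0],"turn": [-5,0,0],"grip": -1},{"dp": [0,0,0],"turn": [-5,0,0],"grip": -1},{"dp": [0,0,0],"turn": [-5,0,0],"grip": -1},{"dp": [0,0,0],"turn": [-5,0,0],"grip": -1},{"dp": [0,0,0],"turn": [-5,0,0],"grip": -1}])

```text
clock: 5.75
position: [0.465, -0.1862, 0.3053]
ee_rot: [0.637, 0.307, 0.637, -0.307]
contact_force: [-0.2, 0.6, 4.4]
width: 0.0232
```

Call:
arm_command(targets=[{"dp": [0,0,0],"turn": [-5,0,0],"grip": -1},{"dp": [0,0,0],"turn": [-5,0,0],"grip": -1},{"dp": [0,0,0],"turn": [-4,0,0],"grip": -1},{"dp": [0,0,0],"turn": [0,0,0],"grip": -1},{"dp": [0,0,0],"turn": [0,0,0],"grip": -1}])

```text
clock: 6.25
position: [0.4648, -0.1861, 0.3053]
ee_rot: [0.669, 0.228, 0.67, -0.228]
contact_force: [-0.5, 1.0, 4.1]
width: 0.0225
```

```bash
python3 - <<'E'
from h import *
report([.4653,-.1877,.305],54.4)
cv2.imwrite("pics/w4.png",manip.get_image("wrist")[:,:,::-1])
E
```

```text
clk 6.25 p [ 0.4648 -0.1861  0.3053] grasp [ 0.4647 -0.186   0.1503] yawY 52.41 tilt [-0.0004  0.0003] q [-0.52   0.245  1.815  0.     1.082 -1.435] F [-0.5  1.   4.1] M [0.16 0.2  0.18] w 0.0225
dp tool [ 0.0003 -0.001   0.0014]
turn x for yaw [np.float64(-1.99), np.float64(178.01)]
```

View pics/w4.png

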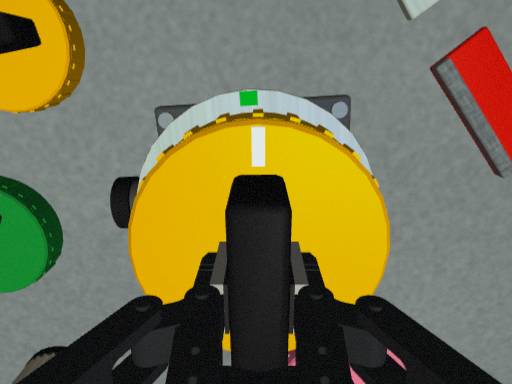

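The pointer (258,147) is ~3° short of the green mark (249,98), which is within the free range. I turn 2° more and lift.

Call:
arm_command(targets=[{"dp": [0,0,0],"turn": [-2,0,0],"grip": -1},{"dp": [0,0,0],"turn": [0,0,0],"grip": -1},{"dp": [-0.005,0,0],"turn": [0,0,0],"grip": -1},{"dp": [-0.005,0,0],"turn": [0,0,0],"grip": -1},{"dp": [-0.005,0,0],"turn": [0,0,0],"grip": -1},{"dp": [-0.005,0,0],"turn": [0,0,0],"grip": -1}])

```text
clock: 6.9
position: [0.4648, -0.1862, 0.3252]
ee_rot: [0.673, 0.216, 0.674, -0.216]
contact_force: [-0.0, 0.5, -2.1]
width: 0.0231
```

```bash
python3 - <<'E'
from h import *
report()
im=manip.get_image("side")
cv2.imwrite("pics/s5.png",cv2.resize(im[100:220,220:380,::-1],None,fx=5,fy=5,interpolation=cv2.INTER_CUBIC))
E
```

```text
clk 6.9 p [ 0.4648 -0.1862  0.3252] grasp [ 0.4647 -0.1862  0.1702] yawY 54.46 tilt [-0.0009  0.0003] q [-0.52   0.226  1.786 -0.     1.131 -1.47 ] F [-0.   0.5 -2.1] M [0.01 0.04 0.01] w 0.0231
```

View pics/s5.png

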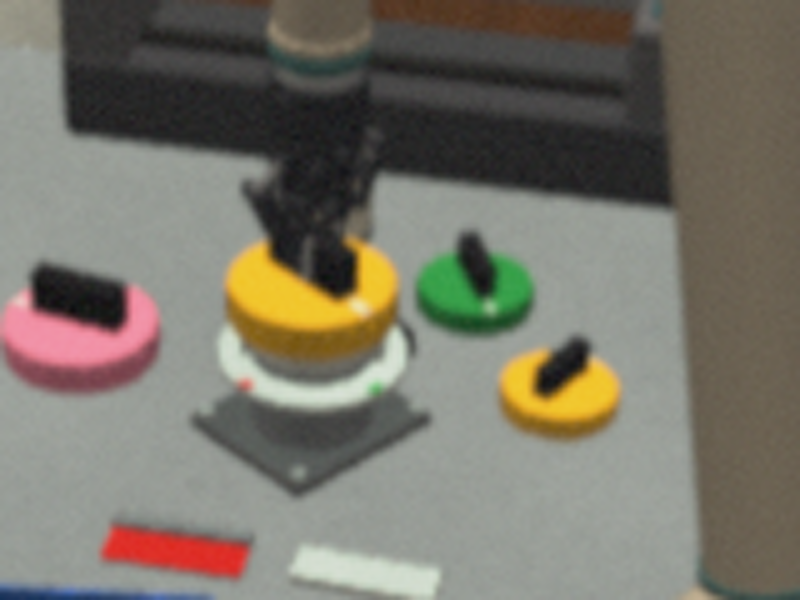

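The cover has risen level off the housing: the grey canister is visible below it at (310,365), and the wrist carries its weight. I raise it further and then work out the move to the tray.

Call:
arm_command(targets=[{"dp": [-0.01,0,0],"turn": [0,0,0],"grip": -1},{"dp": [-0.015,0,0],"turn": [0,0,0],"grip": -1},{"dp": [-0.015,0,0],"turn": [0,0,0],"grip": -1},{"dp": [-0.01,0,0],"turn": [0,0,0],"grip": -1},{"dp": [-0.005,0,0],"turn": [0,0,0],"grip": -1},{"dp": [0,0,0],"turn": [0,0,0],"grip": -1}])

```text
clock: 7.55
position: [0.465, -0.1863, 0.3809]
ee_rot: [0.674, 0.216, 0.673, -0.216]
contact_force: [0.5, 0.4, -2.3]
width: 0.0228
```

```bash
python3 - <<'E'
from h import *
report([.569,.169,.38],54.4)
E
```

```text
clk 7.55 p [ 0.465  -0.1863  0.3809] grasp [ 0.4652 -0.1864  0.2259] yawY 54.48 tilt [ 0.0012 -0.0008] q [-0.52   0.18   1.697 -0.     1.264 -1.471] F [ 0.5  0.4 -2.3] M [0.04 0.03 0.04] w 0.0228
dp tool [ 0.0007  0.3496 -0.1218]
turn x for yaw [np.float64(0.08), np.float64(-179.92)]
```

Call:
arm_command(targets=[{"dp": [0,0.013,-0.0045],"turn": [0,0,0],"grip": -1},{"dp": [0,0.025,-0.0087],"turn": [0,0,0],"grip": -1},{"dp": [0,0.025,-0.0087],"turn": [0,0,0],"grip": -1},{"dp": [0,0.025,-0.0087],"turn": [0,0,0],"grip": -1},{"dp": [0,0.025,-0.0087],"turn": [0,0,0],"grip": -1},{"dp": [0,0.025,-0.0087],"turn": [0,0,0],"grip": -1},{"dp": [0,0.025,-0.0087],"turn": [0,0,0],"grip": -1},{"dp": [0,0.025,-0.0087],"turn": [0,0,0],"grip": -1}])

```text
clock: 8.35
position: [0.5208, 0.0069, 0.3792]
ee_rot: [0.673, 0.216, 0.674, -0.216]
contact_force: [-0.6, -1.3, -2.1]
width: 0.0228
```

Call:
arm_command(targets=[{"dp": [0,0.025,-0.0087],"turn": [0,0,0],"grip": -1},{"dp": [0,0.025,-0.0087],"turn": [0,0,0],"grip": -1},{"dp": [0,0.025,-0.0087],"turn": [0,0,0],"grip": -1},{"dp": [0,0.025,-0.0087],"turn": [0,0,0],"grip": -1},{"dp": [0,0.025,-0.0087],"turn": [0,0,0],"grip": -1},{"dp": [0,0.025,-0.0087],"turn": [0,0,0],"grip": -1},{"dp": [0,0.025,-0.0087],"turn": [0,0,0],"grip": -1},{"dp": [0,0.012,-0.0042],"turn": [0,0,0],"grip": -1}])

```text
clock: 9.15
position: [0.5764, 0.1976, 0.379]
ee_rot: [0.673, 0.215, 0.674, -0.215]
contact_force: [-0.3, -0.3, -2.2]
width: 0.0228
```

Call:
arm_command(targets=[{"dp": [0,0,0],"turn": [0,0,0],"grip": -1},{"dp": [0,0,0],"turn": [0,0,0],"grip": -1}])

```text
clock: 9.35
position: [0.5761, 0.1946, 0.3795]
ee_rot: [0.673, 0.215, 0.674, -0.216]
contact_force: [-0.1, -0.1, -2.9]
width: 0.0228
```

```bash
python3 - <<'E'
from h import *
report([.569,.169,.213])
t=manip.calibration("top");im=manip.get_image("top")
cv2.imwrite("pics/t6.png",cv2.resize(im[130:270,130:300,::-1],None,fx=4,fy=4,interpolation=cv2.INTER_CUBIC))
im=manip.get_image("side")
cv2.imwrite("pics/s6.png",cv2.resize(im[110:290,150:350,::-1],None,fx=3,fy=3,interpolation=cv2.INTER_CUBIC))
E
```

```text
clk 9.35 p [0.5761 0.1946 0.3795] grasp [0.5759 0.1943 0.2245] yawY 54.51 tilt [-0.0017 -0.0014] q [ 2.120e-01  3.400e-01  1.473e+00 -1.000e-03  1.330e+00 -7.390e-01] F [-0.1 -0.1 -2.9] M [-0.02  0.03 -0.01] w 0.0228
dp tool [ 0.1666 -0.0246  0.0091]
```

View pics/t6.png

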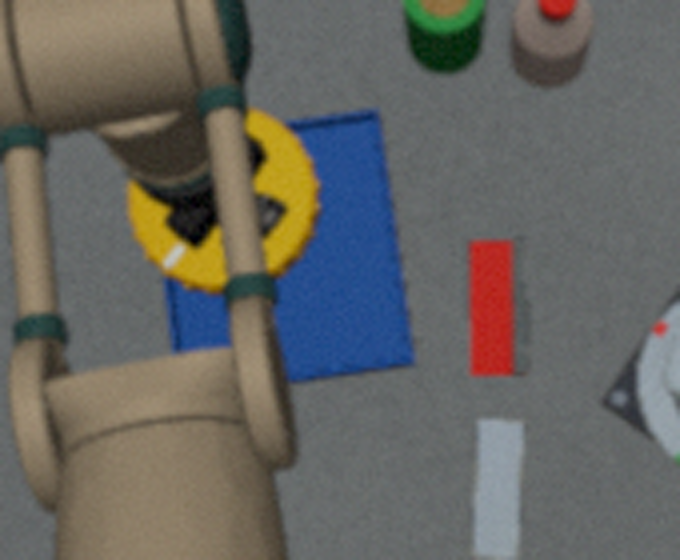

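View pics/s6.png

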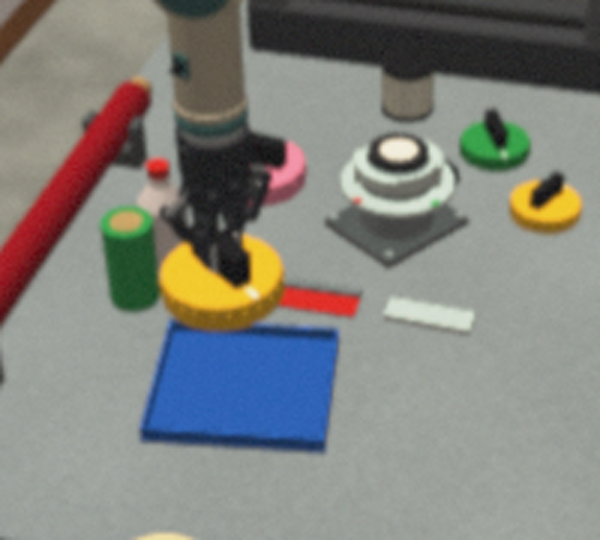

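The cover is held level, but the move overshot the tray centre by ~26 mm. I check the tray position with the side corners (172,325), (338,331), (325,444), (143,434), at rim height.

```bash
python3 - <<'E'
from h import *
s=manip.calibration("side")
T=back(s,unc([(172,325),(338,331),(325,444),(143,434)],(150,110),3),.022);print(T.round(4),T.mean(0))
E
```

```text
[[0.6799 0.106  0.022 ]
 [0.4803 0.0664 0.022 ]
 [0.4468 0.2531 0.022 ]
 [0.648  0.289  0.022 ]] [0.56373555 0.17862309 0.022     ]
```

Call:
arm_command(targets=[{"dp": [0,-0.0125,0.0045],"turn": [0,0,0],"grip": -1},{"dp": [0,-0.0125,0.0045],"turn": [0,0,0],"grip": -1},{"dp": [0.02,0,0],"turn": [0,0,0],"grip": -1},{"dp": [0.025,0,0],"turn": [0,0,0],"grip": -1},{"dp": [0.025,0,0],"turn": [0,0,0],"grip": -1},{"dp": [0.02,0,0],"turn": [0,0,0],"grip": -1},{"dp": [0.01,0,0],"turn": [0,0,0],"grip": -1},{"dp": [0,0,0],"turn": [0,0,0],"grip": -1}])

```text
clock: 10.25
position: [0.5688, 0.1679, 0.279]
ee_rot: [0.672, 0.215, 0.674, -0.217]
contact_force: [0.5, -0.4, -2.0]
width: 0.0227
```

```bash
python3 - <<'E'
from h import *
report([.5685,.169,.213])
im=manip.get_image("side")
cv2.imwrite("pics/s7.png",cv2.resize(im[150:290,170:330,::-1],None,fx=4,fy=4,interpolation=cv2.INTER_CUBIC))
E
```

```text
clk 10.25 p [0.5688 0.1679 0.279 ] grasp [0.5683 0.1678 0.124 ] yawY 54.41 tilt [-0.003 -0.001] q [ 0.17   0.397  1.652 -0.     1.096 -0.779] F [ 0.5 -0.4 -2. ] M [ 0.01  0.   -0.04] w 0.0227
dp tool [ 0.066   0.0009 -0.0007]
```

View pics/s7.png

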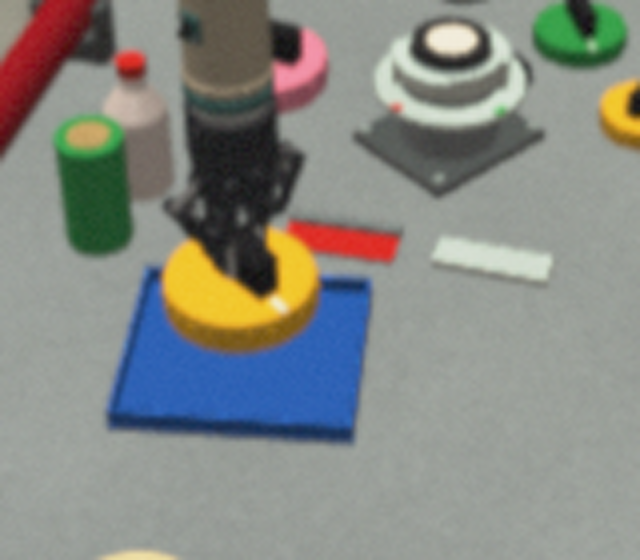

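Call:
arm_command(targets=[{"dp": [0.012,0.003,0],"turn": [0,0,0],"grip": -1},{"dp": [0.015,0,0],"turn": [0,0,0],"grip": -1},{"dp": [0.012,0,0],"turn": [0,0,0],"grip": -1},{"dp": [0.008,0,0],"turn": [0,0,0],"grip": -1},{"dp": [0.004,0,0],"turn": [0,0,0],"grip": -1},{"dp": [0.003,0,0],"turn": [0,0,0],"grip": -1},{"dp": [0,0,0],"turn": [0,0,0],"grip": -1}])

```text
clock: 11.0
position: [0.5712, 0.1717, 0.226]
ee_rot: [0.673, 0.216, 0.673, -0.216]
contact_force: [-0.5, 0.4, -2.7]
width: 0.0231
```

```bash
python3 - <<'E'
from h import *
report([.5685,.169,.2183])
E
```

```text
clk 11.0 p [0.5712 0.1717 0.226 ] grasp [0.5712 0.1717 0.071 ] yawY 54.47 tilt [-0.     -0.0001] q [ 0.175  0.455  1.708 -0.     0.978 -0.775] F [-0.5  0.4 -2.7] M [-0.08 -0.01  0.05] w 0.0231
dp tool [ 0.0077 -0.0038 -0.0007]
```

Call:
arm_command(targets=[{"dp": [0.002,0,0],"turn": [0,0,0],"grip": -1},{"dp": [0.002,0,0],"turn": [0,0,0],"grip": -1},{"dp": [0.001,0,0],"turn": [0,0,0],"grip": -1},{"dp": [0.001,0,0],"turn": [0,0,0],"grip": -1},{"dp": [0,0,0],"turn": [0,0,0],"grip": -1}])

```text
clock: 11.5
position: [0.5711, 0.1716, 0.2201]
ee_rot: [0.673, 0.216, 0.673, -0.216]
contact_force: [-0.6, 0.3, -2.9]
width: 0.0229
```

Call:
arm_command(targets=[{"dp": [0.001,0,0],"turn": [0,0,0],"grip": -1},{"dp": [0,0,0],"turn": [0,0,0],"grip": -1}])

```text
clock: 11.7
position: [0.5711, 0.1716, 0.2191]
ee_rot: [0.673, 0.216, 0.673, -0.216]
contact_force: [-0.1, -0.2, -3.1]
width: 0.0227
```

```bash
python3 - <<'E'
from h import *
report([.5685,.169,.2183])
E
```

```text
clk 11.7 p [0.5711 0.1716 0.2191] grasp [0.5711 0.1716 0.0641] yawY 54.48 tilt [-0.0001 -0.0001] q [ 0.175  0.463  1.716 -0.     0.963 -0.775] F [-0.1 -0.2 -3.1] M [-0.02 -0.02 -0.01] w 0.0227
dp tool [ 0.0008 -0.0037 -0.0006]
```

Call:
arm_command(targets=[{"dp": [0.001,0,0],"turn": [0,0,0],"grip": -1},{"dp": [0,0,0],"turn": [0,0,0],"grip": -1}])

```text
clock: 11.9
position: [0.5712, 0.1716, 0.2186]
ee_rot: [0.674, 0.216, 0.673, -0.216]
contact_force: [-1.0, 0.2, 1.4]
width: 0.0223
```

Call:
arm_command(targets=[{"dp": [0.0007,0,0],"turn": [0,0,0],"grip": -1},{"dp": [0,0,0],"turn": [0,0,0],"grip": -1}])

```text
clock: 12.1
position: [0.5712, 0.1717, 0.2185]
ee_rot: [0.674, 0.216, 0.673, -0.216]
contact_force: [-1.8, 0.4, 5.5]
width: 0.0229
```

The cover has touched down (force went from −3 N to +5 N). I release.

Call:
arm_command(targets=[{"dp": [-0.0005,0,0],"turn": [0,0,0],"grip": -1},{"dp": [0,0,0],"turn": [0,0,0],"grip": -0.3},{"dp": [0,0,0],"turn": [0,0,0],"grip": 0},{"dp": [0,0,0],"turn": [0,0,0],"grip": 0.5},{"dp": [0,0,0],"turn": [0,0,0],"grip": 1},{"dp": [0,0,0],"turn": [0,0,0],"grip": 1},{"dp": [0,0,0],"turn": [0,0,0],"grip": 1},{"dp": [0,0,0],"turn": [0,0,0],"grip": 1}], grip_force=20)

```text
clock: 12.9
position: [0.5712, 0.1717, 0.2179]
ee_rot: [0.673, 0.216, 0.673, -0.216]
contact_force: [0.6, 0.4, 0.5]
width: 0.0856
```

```bash
python3 - <<'E'
from h import *
report()
cv2.imwrite("pics/w8.png",manip.get_image("wrist")[:,:,::-1])
E
```

```text
clk 12.9 p [0.5712 0.1717 0.2179] grasp [0.5712 0.1716 0.0629] yawY 54.48 tilt [ 0.     -0.0001] q [ 0.175  0.464  1.717 -0.     0.96  -0.775] F [0.6 0.4 0.5] M [-0.04  0.04  0.05] w 0.0856
```

View pics/w8.png

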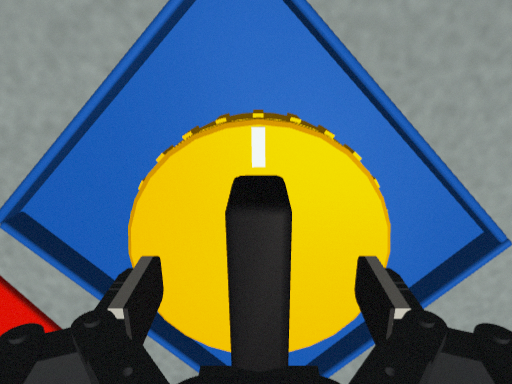

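The gripper is open, with clear gaps from the pads (161, 356) to the bar (227–291). The cover lies inside the tray walls. I retreat straight up.

Call:
arm_command(targets=[{"dp": [-0.01,0,0],"turn": [0,0,0],"grip": 1},{"dp": [-0.02,0,0],"turn": [0,0,0],"grip": 1},{"dp": [-0.03,0,0],"turn": [0,0,0],"grip": 1},{"dp": [-0.03,0,0],"turn": [0,0,0],"grip": 1},{"dp": [-0.03,0,0],"turn": [0,0,0],"grip": 1},{"dp": [-0.02,0,0],"turn": [0,0,0],"grip": 1},{"dp": [0,0,0],"turn": [0,0,0],"grip": 1},{"dp": [0,0,0],"turn": [0,0,0],"grip": 1}])

```text
clock: 13.75
position: [0.5709, 0.1716, 0.3583]
ee_rot: [0.674, 0.216, 0.673, -0.216]
contact_force: [-0.3, -0.4, -0.7]
width: 0.085
```

```bash
python3 - <<'E'
from h import *
report()
cv2.imwrite("pics/w9.png",manip.get_image("wrist")[:,:,::-1])
cv2.imwrite("pics/s9.png",cv2.resize(manip.get_image("side")[:,:,::-1],(768,576)))
E
```

```text
clk 13.75 p [0.5709 0.1716 0.3583] grasp [0.571  0.1716 0.2033] yawY 54.47 tilt [0.0007 0.0001] q [ 0.175  0.336  1.535 -0.     1.271 -0.775] F [-0.3 -0.4 -0.7] M [-0.06 -0.    0.  ] w 0.085
```

View pics/w9.png

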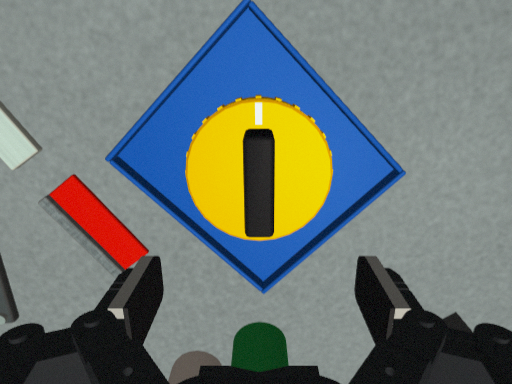

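View pics/s9.png

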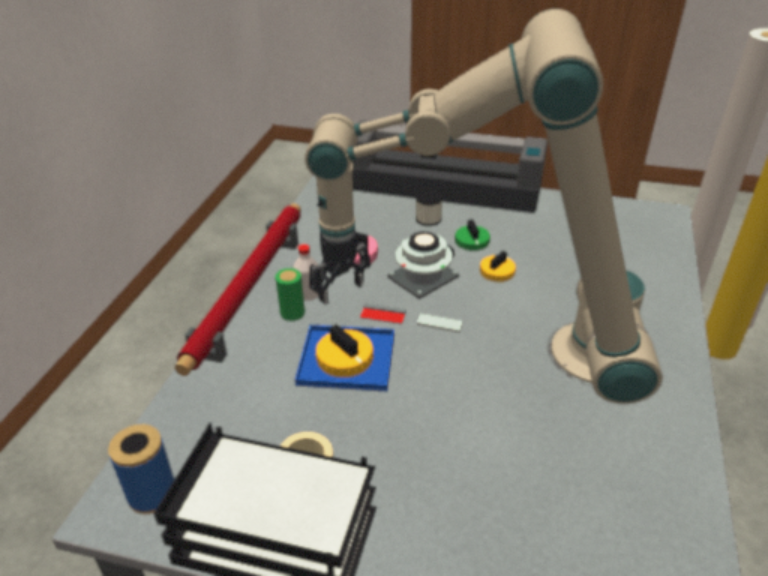

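The cover lies flat, bar up, inside the tray (wrist picture, centre (259,170)). Everything else is where it was and the arm is clear, so I hand in the job.

```bash
python3 -c "
from rig import manip
print(manip.sign_off())"
```

```text
the job is handed in; nothing more can be done
None
```

I turned the large yellow cover about 95° anticlockwise, until its pointer was at the green mark to within about 1–3°. I then lifted it straight off, carried it to the blue tray, lowered it until it touched down at about 5 N, released it and backed away. It took about 14 s of the 51 s allowed.

- **Last checks:** the wrist and side pictures show the cover flat, grip bar up and inside the tray walls. The bystanders and look-alikes I could see had not moved. The gripper is open about 140 mm above the cover, with no contact force.
- **Overshoot:** the carry went about 26 mm past the tray centre, and I corrected this before lowering.
- **Disagreement:** the top and side estimates of the tray centre differed by about 10 mm. That was well inside the clearance of at least 24 mm on each side, and the final pictures confirm the cover is in the tray.

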